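Weigh a sample cartridge and load it into the spring feeder

ROBOT

A 6-joint arm with a two-finger parallel gripper is mounted at the origin on the work surface. World frame = base frame: x ahead of the robot, y to its left, z up, the work surface at z = 0. Lengths are in m, angles in degrees, forces in N, time in s.
With the tool pointing down it reaches from about 0.35 to 0.875 m from the base axis. Payload 4.2 kg.
Tool frame: the origin (TCP) lies at the very end of the fingers, on their centre line; the grasp point (between the pads) lies 19 mm behind it; z points along the fingers, y is the line along which they close (so a half turn about z gives the same grasp; the last joint's range is limited). The gripper opens to 87 mm and grips with 3 to 60 N. Pads are 19 mm wide; open, the fingers measure 117 mm over their backs; the gripper's body (75 mm by 190 mm) begins 51 mm behind the grasp point.
Start: joints at [88.9, 22.042, 0.453, 0, -68.411, -14.817], TCP at [0.171, 0.601, 0.223] pointing down, gripper open.
Joint ranges: [-179.83, 179.83], [-69.29, 118.12], [-61.27, 80.66], [-181.25, 117.63], [-171.15, -9.14], [-177.46, 177.46]. Speed limits (degrees/s): [159.86, 159.86, 180, 180, 180, 180].

INTERFACE

Orientations are given as a 3x3 rotation matrix whose columns are the frame's x, y, z axes.
In Python, from station import sense, cams, r gives the robot as it stands. The module is installed in compiled form; this text tells all that it offers.
- The arm moves only by the tool step_arm, never from a script. Its argument "targets" is text: rows parted by semicolons, each of 4 numbers parted by spaces: the shift along the tool's x, y, z in cm, then the turn about the tool's z in degrees. In form: x y z turn; .... A call has 1 to 12 rows; each row shifts and turns the commanded pose from where the row before left it, along the tool's axes as they then stand; what a row does not reach is not made up. A row lasts 1/12 s, in which the tool goes at most 41.7 mm and 7.16 degrees, less where a joint would pass 70% of its speed; a pose out of reach is approached as far as the arm can. A call with a gripper value outside its range is refused whole. "claw" is the finger opening in cm, from 0 to 8.7, set as the call begins (left out, the last holds). The fingers move at their own pace and stop on an object; the grip force is fixed at half the most. Time passes only in rows, so rows that do not move let the fingers close. It gives the time, the measured TCP pose, the force, the opening and the grip force at its end, in the units of the state.
- sense(): the state, without advancing time (a new reading comes with each control period).
- cams.capture(name): name is "scene" or "top"; returns a dict with "frame" (420x560x3 uint8, blue, green, red), "vertical_fov" (degrees; the focal length in pixels is half the picture's height over the tangent of half this angle, whatever the lens; pixels are square), "cx", "cy" (the principal point, pixels), "dist_coeffs" ([k1, k2, p1, p2, k3] as OpenCV has them; the pictures are not rectified), "eye" and "rotation" of the camera in the world. Camera axes: x right, y down, z forward; pixel columns grow to the right and rows downward; lengths in m; the calibration is good to about 2 mm. A picture is of the moment at which its call begins. There is no depth.
- r.finish_job(): hands the job in; it is judged then, once.
The state is a dict: "time_s": time; "joints": joint angles; "joint_velocities": joint speeds; "effort": joint torques, N m; "tcp_pos": TCP position; "ee_rot": TCP orientation; "wrist_force": force on the tool from outside, world axes, zero at the start; "moment": the same for the moment, N m; "gripper_width": opening from 0.0 (shut) to 1.0 (fully open); "gripper_force": force on a finger pad.
Only numpy, scipy, OpenCV 4.12 (cv2) and the standard library are available. Lean on these libraries where they do the work, as an engineer would, in place of code of your own. Each camera call takes 0.05 s, during which the arm holds its last target. There are 200 camera calls.

TASK

Take the long sample cartridge with the round window out of its cradle, lay it flat, window up, on the steel plate of the pocket balance, and leave it there untouched for a good second to be weighed. Then load it, window up, into the spring feeder on top of the cartridge already there: push it down against the spring and slide it fully home under the two steel lips, so that they hold it down when you let go. Leave the short cartridge and the other things on the bench where they are.

Things in the scene. Friction and masses are not known exactly. Their poses are not given: they have to be found in the camera images.
- cartridge_center (a point): The long sample cartridge to be loaded: plain white plastic slab 60 long (its x) x 36 wide (its y) x 15 mm thick (its z, up), with a round window 22 mm across in the middle of its top; about 45 g. The point is its centre. It starts in one of two identical cradles, long axis along the lane.
- lane (a point): Centre of the floor of the cradle lane in which the long cartridge starts, 30 mm above the bench; x along the lane. Side walls 36 mm long, 39 apart and 14 high hide the cartridge's long sides, so it can only be taken by its two ends, which overhang the 36 mm long cradle block by 12 mm each. Below the ends is only the cradle's foot, 90 x 70 mm, 4 mm high.
- short_cartridge_center (a point): Not to be touched: a similar white cartridge, only 46 mm long (36 wide, 15 thick) with a slot-shaped window, lying in the other cradle. The point is its centre.
- plate (a point): Centre of the upper face of the pocket balance's square steel weighing plate, 88 x 88 mm, 22 mm above the bench. z up; x points along the balance to its display, which lies lower than the plate (18 mm above the bench). The plate does not give.
- slot (a point): Centre of the top cartridge's place in the feeder when fully home (82.5 mm above the bench). z up; x points out of the feeder's open mouth, the cartridge's long axis lies along x. Its inner end then meets a wall at x = -31 mm. Ahead (+x) and beside it (past 18 mm from its middle line) from x = -15 mm outward all is open for fingers, down to 64 mm above the bench. Behind the wall is a housing 86 wide, 97 mm high.
- lips (a point): Point midway between the two steel lips, level with their undersides (90 mm above the bench), axes as slot; 25 mm behind slot. Each lip spans from the side wall in to 10 mm from the middle line, 5 mm thick, its front edge at x = +9 mm from here, then an upturned lead-in to x = +15 mm, 98 mm above the bench. Side walls under them are 40 mm apart, flared at the mouth.
- entry (a point): Where to push down: centre that the new cartridge should have when pressed down in front of the lips, its top 1.5 mm under them (81 mm above the bench), its inner end just clear of the lead-ins; 23 mm out (+x) from slot, axes as slot. From here it is slid, held down, 23 mm towards -x until it meets the end wall.
- follower (a joint): Travel of the feeder's spring follower under the cartridges, m: 0 with one cartridge under the lips (the start), 0.015 with two; grows downward, stop at 0.026. The upward spring force is about 5 N at 0 and rises by 0.2 N per mm (8 N at 0.015).
- resident_center (a point): The cartridge already in the feeder, the same shape as the long one (60 x 36 x 15 mm); the point is its centre. It is held up against the lips by the follower and its top is then the surface on which the new one is pushed down; it has about 2 mm of play sideways.
- beaker: Bystander: clear plastic beaker, 64 mm wide, 75 high; origin at the underside.
- beaker_b: Bystander: a second such beaker.
- jar: Bystander: amber glass jar, 52 mm wide, 70 high; origin at the underside.
- marker: Bystander: green marker pen lying down, 120 mm long, 12 thick; origin at the underside, x along it.
- tip_box: Bystander: closed blue pipette-tip box 85 x 120 x 55 mm; origin at the underside.
- spatula: Bystander: lab spatula lying flat, 170 mm long; x along it.
- dish: Bystander: shallow glass dish 90 mm wide, 16 high; origin at the underside.

How it is judged:
By the outcome, as a careful person would: the job done as asked, in the order asked, and still so for the second after the job is handed in, with the robot touching nothing.
It also fails if it takes over 58 s, if anything falls off the work surface, if the arm or the gripper's body presses on something with over 40 N, if the wrist force passes 120 N, or if a joint passes its speed limit or range.

## Working session

There is one attempt and no reset: what is moved stays moved. The work goes in short steps, Python scripts to look and compute and a tool call to move; the robot and the scene stay as the last step left them, time stands still between calls to the robot, and variables do not carry over. Pictures are saved under pics/ and viewed, at most 10 in all, crops included, and the job is handed in when it is done.

Besides the shell and the picture viewer there is one more tool, called after ">>>" by a JSON object that holds its "api" and its "payload", one argument or row to a line. step_arm: Moves the arm, as the interface text tells. Its arguments: {"type":"object","properties":{"targets":{"type":"string"},"claw":{"type":"number"}},"required":["targets"]}

```bash
mkdir -p pics; python3 - <<'E'
from station import sense,cams,r
import cv2
s=sense();print({k:s[k] for k in('time_s','tcp_pos','ee_rot','wrist_force','gripper_width')})
for n in('scene','top'):
    c=cams.capture(n);cv2.imwrite(f'pics/{n}0.png',c['frame']);print(n,{k:v for k,v in c.items() if k!='frame'})
E
```

```text
{'time_s': 0.0, 'tcp_pos': array([0.17120765, 0.60045198, 0.22145662]), 'ee_rot': array([[ 9.61623942e-01, -2.74370496e-01, -4.74258489e-04],
       [-2.74370869e-01, -9.61621466e-01, -2.18682165e-03],
       [ 1.43942199e-04,  2.23302277e-03, -9.99997496e-01]]), 'wrist_force': array([-0.24067669,  0.01045237,  0.21036079]), 'gripper_width': 0.9977402281245047}
scene {'vertical_fov': 55.86806170371616, 'cx': 277.58903402622, 'cy': 212.25327889583883, 'dist_coeffs': array([0.0224134, 0.       , 0.       , 0.       , 0.       ]), 'eye': array([0.8976526 , 0.44179184, 0.94878201]), 'rotation': array([[-0.74788865,  0.56284852, -0.35194334],
       [ 0.6638141 ,  0.63119083, -0.40118447],
       [-0.00366267, -0.53366626, -0.84568724]])}
top {'vertical_fov': 54.625289424948335, 'cx': 285.45227128772126, 'cy': 207.68920668106875, 'dist_coeffs': array([-0.09286012,  0.        ,  0.        ,  0.        ,  0.        ]), 'eye': array([0.31110301, 0.03306749, 1.17116577]), 'rotation': array([[ 0.11018165, -0.97310353,  0.20231048],
       [-0.99390141, -0.10878951,  0.018023  ],
       [ 0.00447101, -0.20306247, -0.97915558]])}
```

View pics/top0.png

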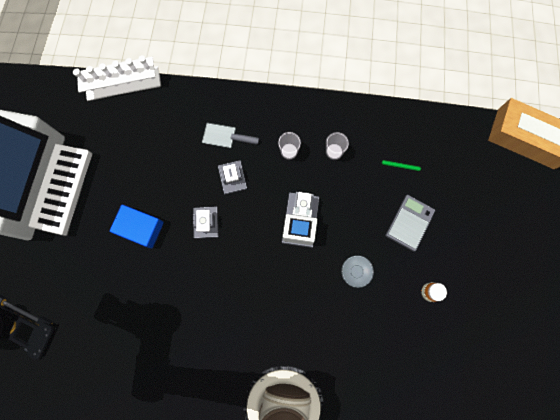

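View pics/scene0.png

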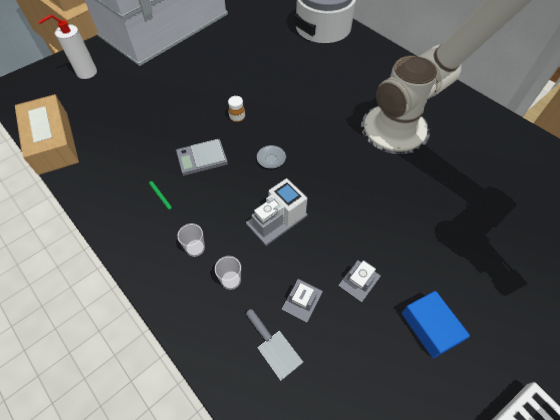

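The top view shows the long cartridge (round window) at about (204,220), the short one at (232,174), the feeder at (300,215) with its mouth pointing up the image, and the balance plate at (408,229). In the scene view these are at (363,272), (303,295), (275,212) and (208,153). I'll zoom in next.

```bash
python3 - <<'E'
import cv2,numpy as np
t=cv2.imread('pics/top0.png');s=cv2.imread('pics/scene0.png')
def crop(im,x,y,w=50,h=37): return cv2.resize(im[y-h:y+h,x-w:x+w],(400,296),interpolation=cv2.INTER_CUBIC)
cv2.imwrite('pics/c1.png',np.vstack([np.hstack([crop(t,205,221),crop(t,301,218)]),np.hstack([crop(t,411,222),crop(s,276,211)])]))
E
```

```text
(no output)
```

View pics/c1.png

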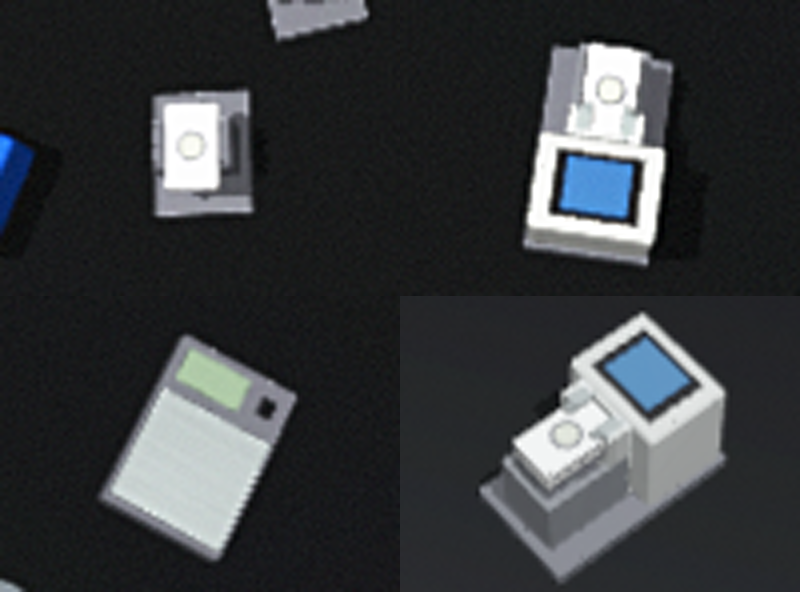

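The crops show clean outlines for the cartridge, the plate and the feeder's screen and window. Next I measure them by masks and ray casting.

```bash
cat > h.py <<'E'
import cv2,numpy as np
from station import sense,cams,r
def ray(c,px):
    f=c['frame'].shape[0]/2/np.tan(np.radians(c['vertical_fov']/2))
    K=np.array([[f,0,c['cx']],[0,f,c['cy']],[0,0,1]])
    u=cv2.undistortPoints(np.array(px,float).reshape(-1,1,2),K,np.array(c['dist_coeffs'])).reshape(-1,2)
    return np.c_[u,np.ones(len(u))]@np.array(c['rotation']).T
def toz(c,px,z):
    d=ray(c,px);e=np.array(c['eye']);return (e+d*((z-e[2])/d[:,2])[:,None])[:,:2]
def mask(c,box,kind):
    x0,y0,x1,y1=box;im=c['frame'].astype(int);b,g,R=im[...,0],im[...,1],im[...,2]
    m={'white':(im.min(2)>215),'blue':(b-R>60),'cream':(R-b>12)&(R>150),'plate':(im.min(2)>150)&(g-b<25)}[kind]
    o=np.zeros(m.shape,np.uint8);o[y0:y1,x0:x1]=m[y0:y1,x0:x1]
    cs=cv2.findContours(o,cv2.RETR_EXTERNAL,cv2.CHAIN_APPROX_NONE)[0]
    return max(cs,key=cv2.contourArea) if cs else None
def meas(c,box,kind,z,n=''):
    k=mask(c,box,kind)
    if k is None: print(n,'none');return
    w=toz(c,k.reshape(-1,2),z)*1000
    (x,y),(a,b),t=cv2.minAreaRect(w.astype(np.float32))
    M=cv2.moments(k);px=(M['m10']/max(M['m00'],1e-6),M['m01']/max(M['m00'],1e-6))
    print(n,kind,'px',np.round(px,1),'rect c',np.round((x,y),1),'size',round(a,1),round(b,1),'ang',round(t,1),'centroid',np.round(toz(c,[px],z)[0]*1000,1))
E
python3 - <<'E'
from h import *
t=cams.capture('top');s=cams.capture('scene')
meas(t,(190,200,222,240),'white',.045,'cart T');meas(t,(190,200,222,240),'cream',.045,'cart T')
meas(s,(345,255,380,295),'white',.045,'cart S');meas(s,(345,255,380,295),'cream',.045,'cart S')
meas(t,(385,190,440,255),'plate',.022,'plate T');meas(s,(175,135,230,175),'plate',.022,'plate S')
meas(t,(280,185,322,250),'blue',.097,'scr T');meas(s,(270,178,306,205),'blue',.097,'scr S')
meas(t,(285,188,318,216),'cream',.090,'res T');meas(s,(255,195,285,225),'cream',.090,'res S')
meas(t,(285,188,318,216),'white',.090,'res T');
E
```

```text
cart T white px [202. 220.] rect c [482.5 283.8] size 58.4 34.2 ang 8.5 centroid [482.4 283.7]
cart T none
cart S white px [362.3 273.3] rect c [483.5 283.7] size 57.6 34.3 ang 9.8 centroid [483.9 283.8]
cart S none
plate T plate px [408.3 227.9] rect c [ 529.1 -304.9] size 88.9 89.5 ang 67.1 centroid [ 528.6 -304.7]
plate S plate px [207.3 152.8] rect c [ 529.2 -302.4] size 85.5 86.7 ang 66.6 centroid [ 529.8 -301.4]
scr T blue px [299.7 227.3] rect c [484.3   9. ] size 44.2 37.5 ang 88.1 centroid [484.1   9. ]
scr S blue px [287.4 192.9] rect c [483.9  10.1] size 44.3 34.9 ang 87.6 centroid [484.2  10.1]
res T none
res S none
res T white px [302.9 203.5] rect c [550.2  19.1] size 64.1 67.9 ang 6.4 centroid [551.3   7.1]
```

```bash
cat >> h.py <<'E'
def plan(x,y,z,yaw):
    """total shift in present tool axes (cm), then turn (deg), to a world TCP (mm) and tool-x yaw"""
    s=sense();R=np.array(s['ee_rot']);p=np.array(s['tcp_pos'])*1000
    a=np.degrees(np.arctan2(R[1,0],R[0,0]))
    # the tool points down: use level axes at the measured yaw
    c,q=np.cos(np.radians(a)),np.sin(np.radians(a))
    d=np.array([x,y,z])-p
    print('t %.2f tcp'%s['time_s'],np.round(p,1),'yaw %.2f'%a,'F',np.round(s['wrist_force'],1),'w %.1f'%(s['gripper_width']*87))
    print('  shift cm',np.round([(c*d[0]+q*d[1])/10,(q*d[0]-c*d[1])/10,-d[2]/10],2),'turn %.1f'%(-((yaw-a+180)%360-180)))
E
python3 - <<'E'
from h import *
t=cams.capture('top');s=cams.capture('scene')
a=toz(t,[[303.4,203.1]],.09)[0]*1000;b=toz(s,[[267.4,208.4]],.09)[0]*1000
sc=np.array([484.1,9.5])
for n,v in(('T',a),('S',b)): d=v-sc;print(n,v.round(1),'dist',np.hypot(*d).round(1),'yaw',np.degrees(np.arctan2(d[1],d[0])).round(1))
plan(483.2,283.8,120,-80.8)
E
```

```text
T [552.6   5.8] dist 68.6 yaw -3.1
S [552.1   8.1] dist 68.0 yaw -1.2
t 0.30 tcp [171.3 600.9 222.2] yaw -15.92 F [0.7 0.4 0.4] w 86.7
  shift cm [38.69 21.94 10.22] turn 64.9
```

>>> {"api": "step_arm", "payload": {
  "targets": "3.2 1.8 0 0;3.2 1.8 0 0;3.2 1.8 0 0;3.2 1.8 0 0;3.2 1.8 0 0;3.2 1.8 0 0;3.2 1.8 0 0;3.2 1.8 0 0;3.2 1.8 0 0;3.2 1.8 0 0;3.2 1.8 0 0;3.5 2.1 0 0",
  "claw": 8.7
}}

```text
time_s: 1.3
tcp_pos: [0.4843, 0.2832, 0.2228]
ee_rot: [[0.962, -0.273, 0.0], [-0.273, -0.962, 0.0], [0.0, -0.001, -1.0]]
wrist_force: [0.9, 1.1, -0.0]
gripper_width: 1.004
gripper_force: 0.0
```

>>> {"api": "step_arm", "payload": {
  "targets": "0 0 1 6.5;0 0 1 6.5;0 0 1 6.5;0 0 1 6.5;0 0 1 6.5;0 0 1 6.5;0 0 1 6.5;0 0 1 6.5;0 0 1 6.5;0 0 1 6.4;0 0 0 0"
}}

```text
time_s: 2.22
tcp_pos: [0.4823, 0.2833, 0.1205]
ee_rot: [[0.157, -0.988, -0.004], [-0.988, -0.157, -0.003], [0.002, 0.004, -1.0]]
wrist_force: [0.0, -0.4, -0.2]
gripper_width: 0.998
gripper_force: 0.0
```

```bash
python3 - <<'E'
from h import *
plan(483.2,283.8,32.5,-80.8)
for n in('top','scene'):
    c=cams.capture(n);cv2.imwrite(f'pics/{n}1.png',c['frame'])
t=cv2.imread('pics/top1.png');s=cv2.imread('pics/scene1.png')
def crop(im,x,y,w=40,h=40): return cv2.resize(im[y-h:y+h,x-w:x+w],(400,400),interpolation=cv2.INTER_CUBIC)
cv2.imwrite('pics/c2.png',np.hstack([crop(t,203,221),crop(s,363,273)]))
E
```

```text
t 2.22 tcp [482.3 283.3 120.5] yaw -80.96 F [ 0.  -0.4 -0.2] w 86.9
  shift cm [-0.03 -0.1   8.8 ] turn -0.2
```

View pics/c2.png

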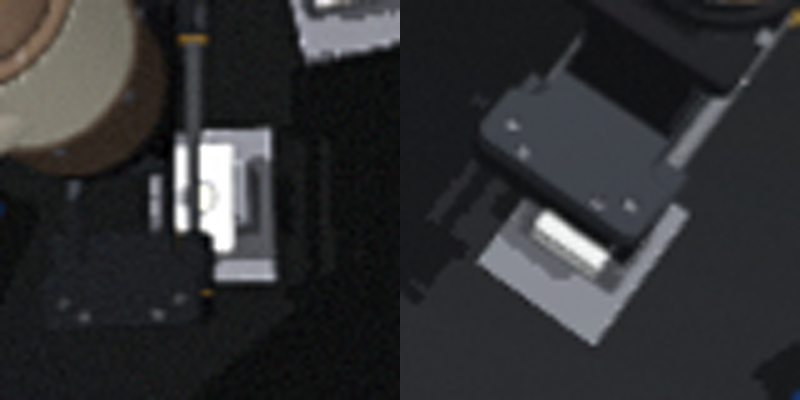

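The open gripper straddles the cartridge lane, with the fingers off both ends. I'll descend and close.

>>> {"api": "step_arm", "payload": {
  "targets": "0 -0.1 1.5 0;0 0 1.5 0;0 0 1.5 0;0 0 1.5 0;0 0 1 0;0 0 1 0;0 0 0.8 0;0 0 0 0;0 0 0 0"
}}

```text
time_s: 3.07
tcp_pos: [0.4846, 0.2845, 0.0345]
ee_rot: [[0.16, -0.987, 0.0], [-0.987, -0.16, -0.0], [0.0, 0.0, -1.0]]
wrist_force: [1.1, -0.1, 0.3]
gripper_width: 0.998
gripper_force: 0.0
```

>>> {"api": "step_arm", "payload": {
  "targets": "0 0 0 0;0 0 0 0;0 0 0 0;0 0 0 0;0 0 0 0;0 0 0 0;0 0 0 0;0 0 0 0",
  "claw": 5.5
}}

```text
time_s: 3.73
tcp_pos: [0.4845, 0.2845, 0.0348]
ee_rot: [[0.16, -0.987, 0.0], [-0.987, -0.16, 0.0], [-0.0, -0.0, -1.0]]
wrist_force: [-0.9, -1.3, 2.6]
gripper_width: 0.682
gripper_force: 30.0
```

>>> {"api": "step_arm", "payload": {
  "targets": "0 0 -0.5 0;0 0 -1 0;0 0 -2 0;0 0 -3 0;0 0 -3 0;0 0 -3 0;0 0 -3 0;0 0 0 0;0 0 0 0"
}}

```text
time_s: 4.48
tcp_pos: [0.4853, 0.2853, 0.1925]
ee_rot: [[0.16, -0.987, 0.004], [-0.987, -0.16, 0.004], [-0.004, -0.005, -1.0]]
wrist_force: [0.2, -0.6, -0.9]
gripper_width: 0.686
gripper_force: 30.0
```

```bash
python3 - <<'E'
from h import *
plan(529.3,-303.5,190,-113)
E
```

```text
t 4.48 tcp [485.3 285.3 192.5] yaw -80.82 F [ 0.2 -0.6 -0.9] w 59.7
  shift cm [58.82  5.05  0.25] turn 32.2
```

>>> {"api": "step_arm", "payload": {
  "targets": "1.5 0.1 0 0;2.5 0.2 0 0;3.2 0.3 0 0;3.2 0.3 0 0;3.2 0.3 0 0;3.2 0.3 0 0;3.2 0.3 0 0;3.2 0.3 0 0;3.2 0.3 0 0;3.2 0.3 0 0;3.2 0.3 0 0;3.2 0.3 0 0"
}}

```text
time_s: 5.48
tcp_pos: [0.5078, -0.0784, 0.1883]
ee_rot: [[0.159, -0.987, -0.003], [-0.987, -0.159, -0.0], [-0.0, 0.003, -1.0]]
wrist_force: [0.4, 1.7, -0.6]
gripper_width: 0.685
gripper_force: 30.0
```

>>> {"api": "step_arm", "payload": {
  "targets": "3.2 0.3 0 0;3.2 0.3 0 0;3.2 0.3 0 0;3.2 0.3 0 0;3.2 0.3 0 0;3.2 0.2 0 0;2.2 0.1 0 0;1.2 0.1 1 6;0 0 2 6.5;0 0 2 6.5;0 0 2 6.5;0 0 2 6.5"
}}

```text
time_s: 6.48
tcp_pos: [0.5247, -0.3026, 0.0972]
ee_rot: [[-0.394, -0.919, -0.003], [-0.919, 0.394, 0.001], [0.0, 0.003, -1.0]]
wrist_force: [-0.6, -0.4, -0.1]
gripper_width: 0.685
gripper_force: 30.0
```

>>> {"api": "step_arm", "payload": {
  "targets": "0 0 0 0;0 0 0 0"
}}

```text
time_s: 6.65
tcp_pos: [0.5249, -0.3024, 0.0977]
ee_rot: [[-0.385, -0.923, -0.005], [-0.923, 0.385, 0.001], [0.001, 0.005, -1.0]]
wrist_force: [0.3, -0.9, 0.2]
gripper_width: 0.687
gripper_force: 30.0
```

```bash
python3 - <<'E'
from h import *
plan(529.3,-303.5,27,-113)
for n in('top','scene'):
    c=cams.capture(n);cv2.imwrite(f'pics/{n}2.png',c['frame'])
t=cv2.imread('pics/top2.png');s=cv2.imread('pics/scene2.png')
def crop(im,x,y,w=40,h=40): return cv2.resize(im[y-h:y+h,x-w:x+w],(400,400),interpolation=cv2.INTER_CUBIC)
cv2.imwrite('pics/c3.png',np.hstack([crop(t,411,222),crop(s,205,153)]))
E
```

```text
t 6.65 tcp [ 524.9 -302.4   97.7] yaw -112.67 F [ 0.3 -0.9  0.2] w 59.8
  shift cm [-0.06 -0.45  7.07] turn 0.3
```

View pics/c3.png

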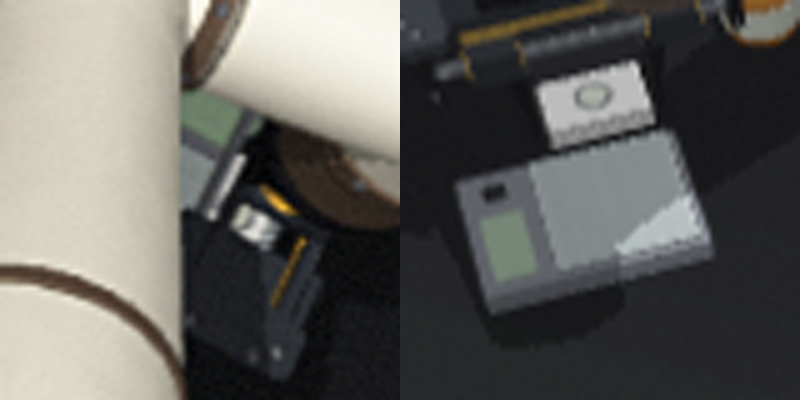

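The cartridge is held level with its window up, above the plate. I'll lower it gently.

>>> {"api": "step_arm", "payload": {
  "targets": "0 -0.4 1.5 0;0 0 1.5 0;0 0 1.5 0;0 0 1 0;0 0 0.6 0;0 0 0.4 0;0 0 0.2 0;0 0 0.1 0;0 0 0 0;0 0 0 0"
}}

```text
time_s: 7.58
tcp_pos: [0.5308, -0.304, 0.0322]
ee_rot: [[-0.388, -0.922, 0.001], [-0.922, 0.388, -0.0], [-0.0, -0.001, -1.0]]
wrist_force: [-1.4, -0.2, 0.5]
gripper_width: 0.683
gripper_force: 30.0
```

>>> {"api": "step_arm", "payload": {
  "targets": "0 0 0.1 0;0 0 0.1 0;0 0 0 0;0 0 0 0"
}}

```text
time_s: 7.92
tcp_pos: [0.5303, -0.3039, 0.0296]
ee_rot: [[-0.388, -0.922, 0.0], [-0.922, 0.388, -0.0], [0.0, -0.0, -1.0]]
wrist_force: [-0.1, 0.9, 0.4]
gripper_width: 0.682
gripper_force: 30.0
```

>>> {"api": "step_arm", "payload": {
  "targets": "0 0 0.1 0;0 0 0 0;0 0 0 0"
}}

```text
time_s: 8.17
tcp_pos: [0.5303, -0.3039, 0.0285]
ee_rot: [[-0.388, -0.922, -0.0], [-0.922, 0.388, 0.0], [-0.0, 0.0, -1.0]]
wrist_force: [0.3, -0.2, 0.5]
gripper_width: 0.684
gripper_force: 30.0
```

>>> {"api": "step_arm", "payload": {
  "targets": "0 0 0.1 0;0 0 0 0;0 0 0 0"
}}

```text
time_s: 8.42
tcp_pos: [0.5303, -0.3039, 0.0275]
ee_rot: [[-0.388, -0.922, -0.0], [-0.922, 0.388, 0.0], [0.0, 0.0, -1.0]]
wrist_force: [0.3, 0.0, -1.2]
gripper_width: 0.684
gripper_force: 30.0
```

>>> {"api": "step_arm", "payload": {
  "targets": "0 0 0.05 0;0 0 0 0;0 0 0 0"
}}

```text
time_s: 8.67
tcp_pos: [0.5303, -0.3039, 0.027]
ee_rot: [[-0.388, -0.922, 0.0], [-0.922, 0.388, -0.0], [-0.0, -0.0, -1.0]]
wrist_force: [-0.1, 0.1, -0.8]
gripper_width: 0.687
gripper_force: 30.0
```

>>> {"api": "step_arm", "payload": {
  "targets": "0 0 0.05 0;0 0 0 0;0 0 0 0"
}}

```text
time_s: 8.92
tcp_pos: [0.5304, -0.3039, 0.0268]
ee_rot: [[-0.388, -0.922, 0.0], [-0.922, 0.388, -0.0], [0.0, -0.0, -1.0]]
wrist_force: [-0.9, 0.4, 2.6]
gripper_width: 0.683
gripper_force: 30.0
```

>>> {"api": "step_arm", "payload": {
  "targets": "0 0 0.05 0;0 0 0 0;0 0 0 0"
}}

```text
time_s: 9.17
tcp_pos: [0.5304, -0.3039, 0.0268]
ee_rot: [[-0.388, -0.922, 0.0], [-0.922, 0.388, -0.0], [0.0, -0.0, -1.0]]
wrist_force: [-0.8, 0.8, 5.3]
gripper_width: 0.685
gripper_force: 30.0
```

Contact is made at z = 26.8 mm, as expected. I'll release, back off and turn 90° while it is weighed.

>>> {"api": "step_arm", "payload": {
  "targets": "0 0 0 0;0 0 0 0;0 0 0 0;0 0 0 0;0 0 0 0;0 0 0 0",
  "claw": 7.8
}}

```text
time_s: 9.67
tcp_pos: [0.5303, -0.3039, 0.0258]
ee_rot: [[-0.388, -0.922, -0.0], [-0.922, 0.388, 0.0], [0.0, 0.0, -1.0]]
wrist_force: [0.3, 0.3, -0.5]
gripper_width: 0.89
gripper_force: 0.0
```

>>> {"api": "step_arm", "payload": {
  "targets": "0 0 -1 0;0 0 -2 0;0 0 -3 0;0 0 -2 -6;0 0 0 -6.5;0 0 0 -6.5;0 0 0 -6.5;0 0 0 -6.5;0 0 0 -6.5;0 0 0 -6.5;0 0 0 -6.5;0 0 0 -6.5"
}}

```text
time_s: 10.67
tcp_pos: [0.5305, -0.304, 0.1069]
ee_rot: [[0.581, -0.814, 0.001], [-0.814, -0.581, -0.0], [0.001, -0.0, -1.0]]
wrist_force: [0.2, 0.2, 0.4]
gripper_width: 0.897
gripper_force: 0.0
```

>>> {"api": "step_arm", "payload": {
  "targets": "0 0 0 -6.5;0 0 0 -6.5;0 0 0 -6.5;0 0 0 -6.5;0 0 0 -6.0;0 0 0 0;0 0 0 0;0 0 0 0",
  "claw": 6
}}

```text
time_s: 11.33
tcp_pos: [0.5304, -0.3039, 0.1065]
ee_rot: [[0.921, -0.39, 0.0], [-0.39, -0.921, -0.0], [0.0, -0.0, -1.0]]
wrist_force: [-0.2, -0.4, -0.3]
gripper_width: 0.694
gripper_force: 0.0
```

```bash
python3 - <<'E'
from h import *
plan(529.3,-303.5,26,-23)
for n in('top','scene'):
    c=cams.capture(n);cv2.imwrite(f'pics/{n}3.png',c['frame'])
t=cv2.imread('pics/top3.png');s=cv2.imread('pics/scene3.png')
def crop(im,x,y,w=40,h=40): return cv2.resize(im[y-h:y+h,x-w:x+w],(400,400),interpolation=cv2.INTER_CUBIC)
cv2.imwrite('pics/c4.png',np.hstack([crop(t,411,222),crop(s,205,153)]))
E
```

```text
t 11.33 tcp [ 530.4 -303.9  106.5] yaw -22.95 F [-0.2 -0.4 -0.3] w 60.4
  shift cm [-0.12  0.    8.05] turn 0.1
```

View pics/c4.png

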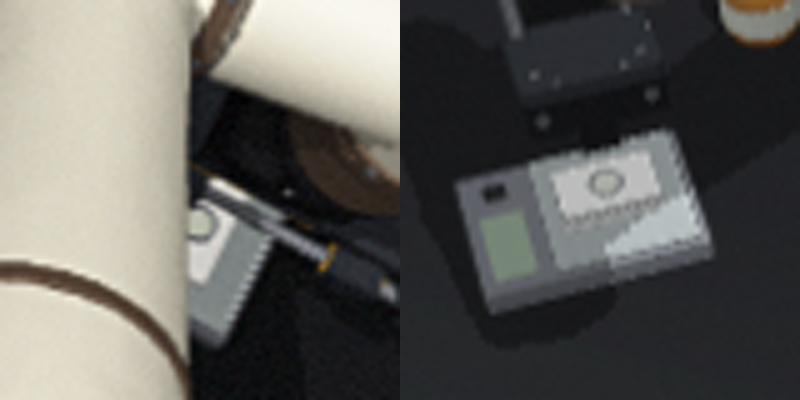

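The cartridge lies flat on the plate with its window up, and it has been untouched for about 1.7 s. Next I regrasp it by its sides, 5 mm towards the outer end.

>>> {"api": "step_arm", "payload": {
  "targets": "0.5 0 1.5 0;0 0 1.5 0;0 0 1.5 0;0 0 1.5 0;0 0 1 0;0 0 0.6 0;0 0 0.4 0;0 0 0.2 0;0 0 0 0;0 0 0 0;0 0 0 0"
}}

```text
time_s: 12.35
tcp_pos: [0.5355, -0.306, 0.0248]
ee_rot: [[0.922, -0.388, 0.001], [-0.388, -0.922, -0.0], [0.001, -0.0, -1.0]]
wrist_force: [0.6, 0.8, -1.1]
gripper_width: 0.688
gripper_force: 0.0
```

>>> {"api": "step_arm", "payload": {
  "targets": "0 0 0 0;0 0 0 0;0 0 0 0;0 0 0 0;0 0 0 0;0 0 0 0;0 0 0 0",
  "claw": 3
}}

```text
time_s: 12.93
tcp_pos: [0.535, -0.3059, 0.0242]
ee_rot: [[0.922, -0.388, 0.0], [-0.388, -0.922, -0.0], [0.0, 0.0, -1.0]]
wrist_force: [1.4, -0.1, 1.1]
gripper_width: 0.411
gripper_force: 30.0
```

>>> {"api": "step_arm", "payload": {
  "targets": "0 0 -0.5 0;0 0 -1 0;0 0 -2 0;0 0 -3 0;0 0 -3 0;0 0 -3 0;0 0 -2 0;0 0 0 0"
}}

```text
time_s: 13.6
tcp_pos: [0.5379, -0.3072, 0.1761]
ee_rot: [[0.922, -0.387, 0.011], [-0.387, -0.922, -0.005], [0.012, 0.0, -1.0]]
wrist_force: [-0.1, 0.6, 0.2]
gripper_width: 0.408
gripper_force: 30.0
```

```bash
python3 - <<'E'
from h import *
a=np.radians(-2.2);u=np.array([np.cos(a),np.sin(a)])
slot=np.array([552.4,7.]);e=slot+u*(25+5)
plan(*e,160,-2.2);print(e)
E
```

```text
t 13.60 tcp [ 537.9 -307.2  176.1] yaw -22.76 F [-0.1  0.6  0.2] w 35.5
  shift cm [ -8.01 -30.59   1.61] turn -20.6
[582.37788749   5.84836573]
```

>>> {"api": "step_arm", "payload": {
  "targets": "-0.4 -1.6 0 0;-0.8 -3 0 0;-0.8 -3 0 0;-0.8 -3 0 0;-0.8 -3 0 0;-0.8 -3 0 0;-0.8 -3 0 0;-0.8 -3 0 0;-0.8 -3 0 0;-0.8 -3 0 0;-0.4 -1.5 0 0;0 0 0 -6.9"
}}

```text
time_s: 14.6
tcp_pos: [0.5783, 0.0058, 0.1693]
ee_rot: [[0.963, -0.269, 0.001], [-0.269, -0.963, 0.001], [0.001, -0.001, -1.0]]
wrist_force: [1.4, -1.1, -0.7]
gripper_width: 0.409
gripper_force: 30.0
```

>>> {"api": "step_arm", "payload": {
  "targets": "0 0 0 -6.9;0 0 0 -6.8;0 0 0 0;0 0 0 0;0 0 0 0;0 0 0 0"
}}

```text
time_s: 15.1
tcp_pos: [0.5779, 0.0025, 0.1691]
ee_rot: [[0.999, -0.041, 0.0], [-0.041, -0.999, 0.0], [0.0, -0.0, -1.0]]
wrist_force: [-0.2, 0.7, -0.3]
gripper_width: 0.408
gripper_force: 30.0
```

```bash
python3 - <<'E'
from h import *
plan(582.4,5.8,130,-2.2)
for n in('top','scene'):
    c=cams.capture(n);cv2.imwrite(f'pics/{n}4.png',c['frame'])
t=cv2.imread('pics/top4.png');s=cv2.imread('pics/scene4.png')
def crop(im,x,y,w=40,h=40): return cv2.resize(im[y-h:y+h,x-w:x+w],(400,400),interpolation=cv2.INTER_CUBIC)
cv2.imwrite('pics/c5.png',np.hstack([crop(t,301,205),crop(s,270,205)]))
E
```

```text
t 15.10 tcp [577.9   2.5 169.1] yaw -2.33 F [-0.2  0.7 -0.3] w 35.5
  shift cm [ 0.44 -0.35  3.91] turn -0.1
```

View pics/c5.png

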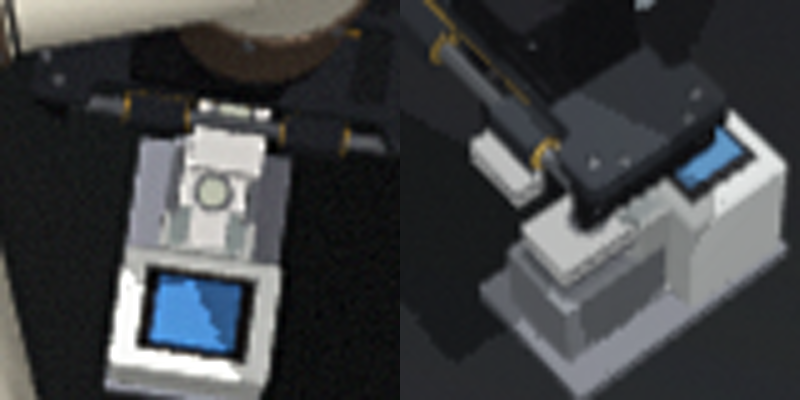

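The cartridge hangs level in front of the housing, and the resident window is at about (303.6,203), unchanged. I'll approach just above the resident.

>>> {"api": "step_arm", "payload": {
  "targets": "0.45 -0.35 1 0;0 0 2 0;0 0 2 0;0 0 1.5 0;0 0 0.4 0;0 0 0 0;0 0 0 0;0 0 0 0;0 0 0 0"
}}

```text
time_s: 15.95
tcp_pos: [0.5834, 0.0062, 0.1012]
ee_rot: [[0.999, -0.039, 0.002], [-0.039, -0.999, 0.0], [0.002, -0.001, -1.0]]
wrist_force: [1.0, -0.2, -0.6]
gripper_width: 0.412
gripper_force: 30.0
```

```bash
python3 - <<'E'
from h import *
plan(581.4,5.9,75,-2.2)
t=cams.capture('top');s=cams.capture('scene')
cv2.imwrite('pics/top5.png',t['frame']);cv2.imwrite('pics/scene5.png',s['frame'])
def crop(im,x,y,w=40,h=40): return cv2.resize(im[y-h:y+h,x-w:x+w],(400,400),interpolation=cv2.INTER_CUBIC)
cv2.imwrite('pics/c6.png',np.hstack([crop(t['frame'],301,205),crop(s['frame'],270,205)]))
E
```

```text
t 15.95 tcp [583.4   6.2 101.2] yaw -2.21 F [ 1.  -0.2 -0.6] w 35.8
  shift cm [-0.2   0.03  2.62] turn -0.0
```

View pics/c6.png

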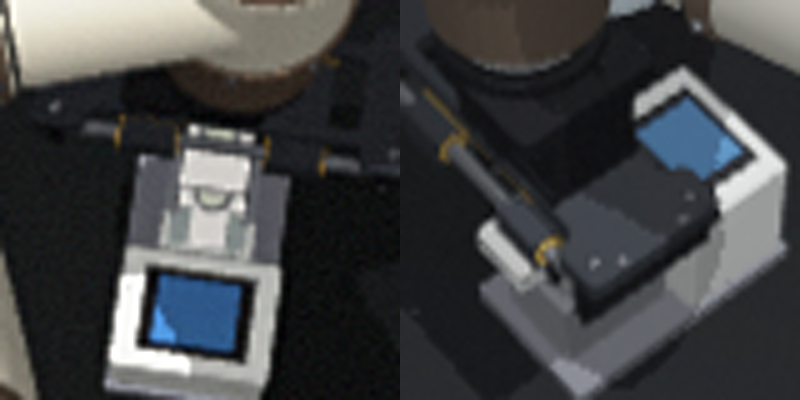

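The inner end of the new cartridge is visible in the top view at crop x ≈ 180–252, and the lips are centred near 207. I'll check the lateral fit numerically in this one camera.

```bash
python3 - <<'E'
from h import *
t=cams.capture('top');im=t['frame']
g=cv2.cvtColor(im,cv2.COLOR_BGR2GRAY)
for y in range(194,218,1): print(y,' '.join('%3d'%v for v in g[y,288:322]))
a=np.radians(-2.2)
def lat(px,z):  # offset across the axis (left +), along, relative to slot (552.4,7)
    w=toz(t,px,z)*1000-[552.4,7];return np.c_[w[:,0]*np.cos(a)+w[:,1]*np.sin(a),-w[:,0]*np.sin(a)+w[:,1]*np.cos(a)].round(1)
print('new inner corners',lat([[261+180/5,165+185/5],[261+252/5,165+190/5]],.114).tolist())
print('screen',lat([[261+152/5,165+270/5],[261+248/5,165+280/5]],.097).tolist())
E
```

```text
194  21  18  26  25  28  31  25  28  63  62  96  76  63  66  60  62  68  71  76  76  72  81  79  88  63  63  62  30  31  31  34  32  32  30
195  21  29  27  20  16  22  16  33  89  87 210 195 155 150 116  91  92  78  70  62  65  63  67  78  82  86  70  34  32  32  35  30  37  32
196  45 108  98  67  47  41  25  47  93 104 220 216 205 206 200 196 198 200 191 157 150 121  93  57  61  56  53  33  29  30  28  34  32  33
197  66 145  98  85  80  79  78  85  91 111 214 211 207 209 210 210 210 211 211 204 207 201 200  77  91  76  33  29  29  33  32  31  31  31
198  56 103  89  83  84  86  88  95 100 153 209 208 203 208 207 209 208 207 209 210 212 214 215  88  95  61  21  19  24  22  30  31  28  28
199  55  85  85  86  87  84  83  92  98 174 212 210 208 209 206 207 207 207 207 207 209 210 189  88  93  53  27  23  16  22  19  19  27  24
200  75  86  85  85  84  86  87  94 115 227 215 208 209 208 208 207 208 207 206 209 210 209 170  89  96  80  78  74  65  60  44  18  15  19
201  88  88  86  83  86  83  86  94 108 212 220 212 213 208 209 208 209 210 208 209 210 212 158  95  93  86  85  88  84 
[... 1646 characters left out ...]
3 138 169 155  86  85  84  89  86  30  14  13  12  14
214 140 121 110 100 102 132 133 157 159 170 178 182 188 183 182 182 188 183 145 136 138 146 175 137  84  80  86  85  89  22  10  13  15  16
215 183 174 172 167 163 156 161 156 140 138 132 138 128 144 159 163 172 163 148 140 165 160 179 113  84  84  84  86  87  16   9  15  14  15
216 181 178 180 180 181 184 182 181 174 170 164 161 156 162 155 143 139 137 135 123 146 160 163 107  78  80  80  86  87  23  10  14  15  15
217 178 174 144 145 154 182 187 186 182 184 180 182 179 184 182 175 173 166 161 157 164 161 150 120 106  95  81  86  73  10   8  10  19  11
new inner corners [[-4.7, 16.5], [-1.7, -21.8]]
screen [[-49.4, 24.7], [-47.1, -27.0]]
```

```bash
python3 - <<'E'
from h import *
t=cams.capture('top');a=np.radians(-2.2)
def lat(px,z):
    w=toz(t,px,z)*1000-[552.4,7];return np.c_[w[:,0]*np.cos(a)+w[:,1]*np.sin(a),-w[:,0]*np.sin(a)+w[:,1]*np.cos(a)].round(1)
print('lip gap mid',lat([[302,211]],.095),'gap front edge',lat([[302,206.6]],.095))
print('new mid',lat([[303.25,200]],.114),'inner end',lat([[303,201.7]],.114))
print('resident window', lat([[303.5,203.1]],.09),'screen mid',lat([[299.7,227.3]],.097))
plan(581.4,5.9,75,-2.2)
E
```

```text
lip gap mid [[-23.1  -0.4]] gap front edge [[-11.    1.3]]
new mid [[3.2 0.8]] inner end [[-1.5  0.8]]
resident window [[ 0.3 -1.5]] screen mid [[-68.4  -0.5]]
t 16.15 tcp [582.8   6.  100.7] yaw -2.22 F [ 0.   0.3 -0.6] w 35.6
  shift cm [-0.14  0.02  2.57] turn -0.0
```

>>> {"api": "step_arm", "payload": {
  "targets": "-0.1 0.1 0.3 0;0 0 0.3 0;0 0 0.3 0;0 0 0.2 0;0 0 0.2 0;0 0 0.2 0;0 0 0 0;0 0 0 0"
}}

```text
time_s: 16.82
tcp_pos: [0.5815, 0.0049, 0.0852]
ee_rot: [[0.999, -0.039, -0.0], [-0.039, -0.999, -0.0], [-0.0, 0.0, -1.0]]
wrist_force: [-1.9, -0.8, 5.4]
gripper_width: 0.408
gripper_force: 30.0
```

>>> {"api": "step_arm", "payload": {
  "targets": "0 0 0.2 0;0 0 0.2 0;0 0 0.2 0;0 0 0.2 0;0 0 0.15 0;0 0 0.1 0;0 0 0 0;0 0 0 0;0 0 0 0"
}}

```text
time_s: 17.57
tcp_pos: [0.5815, 0.0049, 0.0753]
ee_rot: [[0.999, -0.038, 0.0], [-0.038, -0.999, -0.0], [0.0, 0.0, -1.0]]
wrist_force: [-2.7, -0.2, 6.7]
gripper_width: 0.407
gripper_force: 30.0
```

```bash
python3 - <<'E'
from h import *
plan(581.4,5,75,-2.2)
t=cams.capture('top');s=cams.capture('scene')
cv2.imwrite('pics/top6.png',t['frame']);cv2.imwrite('pics/scene6.png',s['frame'])
def crop(im,x,y,w=30,h=30): return cv2.resize(im[y-h:y+h,x-w:x+w],(400,400),interpolation=cv2.INTER_CUBIC)
cv2.imwrite('pics/c7.png',np.hstack([crop(t['frame'],301,205),crop(s['frame'],262,210)]))
E
```

```text
t 17.57 tcp [581.5   4.9  75.3] yaw -2.20 F [-2.7 -0.2  6.7] w 35.4
  shift cm [-0.02 -0.01  0.03] turn -0.0
```

View pics/c7.png

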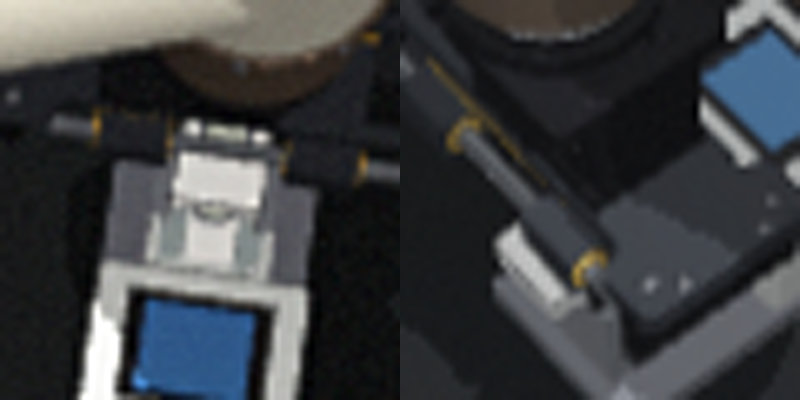

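It is pressed down at about 7 N and centred on the lips. I'll slide it in, watching the forces.

>>> {"api": "step_arm", "payload": {
  "targets": "0 0 0.1 0;-0.2 0 0 0;-0.2 0 0 0;-0.2 0 0 0;-0.2 0 0 0;-0.2 0 0 0;0 0 0 0;0 0 0 0"
}}

```text
time_s: 18.33
tcp_pos: [0.5756, 0.0061, 0.0759]
ee_rot: [[0.999, -0.037, 0.01], [-0.037, -0.999, 0.001], [0.009, -0.001, -1.0]]
wrist_force: [3.6, 0.4, 8.5]
gripper_width: 0.414
gripper_force: 30.0
```

>>> {"api": "step_arm", "payload": {
  "targets": "-0.2 0 0 0;-0.2 0 0 0;-0.2 0 0 0;-0.2 0 0 0;0 0 0 0;0 0 0 0"
}}

```text
time_s: 18.83
tcp_pos: [0.5677, 0.0065, 0.0759]
ee_rot: [[0.999, -0.037, 0.01], [-0.037, -0.999, 0.001], [0.01, -0.002, -1.0]]
wrist_force: [3.0, 0.3, 6.6]
gripper_width: 0.408
gripper_force: 30.0
```

>>> {"api": "step_arm", "payload": {
  "targets": "0 0 0 0;0 0 0 0;0 0 0 0"
}}

```text
time_s: 19.08
tcp_pos: [0.5677, 0.0064, 0.0758]
ee_rot: [[0.999, -0.037, 0.01], [-0.037, -0.999, 0.001], [0.009, -0.002, -1.0]]
wrist_force: [2.8, -0.1, 6.1]
gripper_width: 0.41
gripper_force: 30.0
```

>>> {"api": "step_arm", "payload": {
  "targets": "-0.2 0 0 0;-0.2 0 0 0;-0.2 0 0 0;0 0 0 0;0 0 0 0"
}}

```text
time_s: 19.5
tcp_pos: [0.5617, 0.0067, 0.0759]
ee_rot: [[0.999, -0.037, 0.01], [-0.037, -0.999, 0.001], [0.01, -0.002, -1.0]]
wrist_force: [2.9, 0.3, 6.5]
gripper_width: 0.413
gripper_force: 30.0
```

>>> {"api": "step_arm", "payload": {
  "targets": "-0.15 0 0 0;-0.15 0 0 0;0 0 0 0;0 0 0 0"
}}

```text
time_s: 19.83
tcp_pos: [0.5589, 0.0069, 0.0759]
ee_rot: [[0.999, -0.037, 0.01], [-0.037, -0.999, 0.001], [0.01, -0.002, -1.0]]
wrist_force: [4.0, 0.2, 7.3]
gripper_width: 0.405
gripper_force: 30.0
```

```bash
python3 - <<'E'
from h import *
plan(557.4,5,75,-2.2)
t=cams.capture('top');s=cams.capture('scene')
cv2.imwrite('pics/top7.png',t['frame']);cv2.imwrite('pics/scene7.png',s['frame'])
def crop(im,x,y,w=30,h=30): return cv2.resize(im[y-h:y+h,x-w:x+w],(400,400),interpolation=cv2.INTER_CUBIC)
cv2.imwrite('pics/c8.png',np.hstack([crop(t['frame'],301,205),crop(s['frame'],262,210)]))
E
```

```text
t 19.83 tcp [558.9   6.9  75.9] yaw -2.12 F [4.  0.2 7.3] w 35.2
  shift cm [-0.14  0.19  0.09] turn 0.1
```

View pics/c8.png

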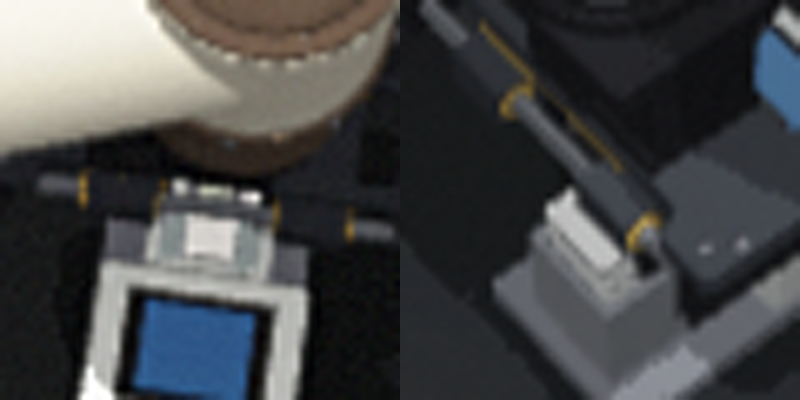

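The inner end is now well under both lips. I'll continue in small steps until it meets the end wall.

>>> {"api": "step_arm", "payload": {
  "targets": "-0.1 0 0 0;-0.05 0 0 0;0 0 0 0;0 0 0 0"
}}

```text
time_s: 20.27
tcp_pos: [0.5576, 0.0069, 0.0759]
ee_rot: [[0.999, -0.037, 0.01], [-0.037, -0.999, 0.001], [0.01, -0.002, -1.0]]
wrist_force: [3.3, -0.3, 7.4]
gripper_width: 0.417
gripper_force: 30.0
```

>>> {"api": "step_arm", "payload": {
  "targets": "-0.1 0 0 0;0 0 0 0;0 0 0 0"
}}

```text
time_s: 20.52
tcp_pos: [0.5566, 0.007, 0.0759]
ee_rot: [[0.999, -0.037, 0.01], [-0.037, -0.999, 0.001], [0.01, -0.002, -1.0]]
wrist_force: [3.3, -0.4, 6.2]
gripper_width: 0.409
gripper_force: 30.0
```

>>> {"api": "step_arm", "payload": {
  "targets": "-0.1 0 0 0;0 0 0 0;0 0 0 0"
}}

```text
time_s: 20.77
tcp_pos: [0.5556, 0.007, 0.0759]
ee_rot: [[0.999, -0.037, 0.01], [-0.037, -0.999, 0.001], [0.01, -0.002, -1.0]]
wrist_force: [2.9, -1.2, 6.0]
gripper_width: 0.41
gripper_force: 30.0
```

>>> {"api": "step_arm", "payload": {
  "targets": "-0.1 0 0 0;0 0 0 0;0 0 0 0"
}}

```text
time_s: 21.02
tcp_pos: [0.5553, 0.0071, 0.076]
ee_rot: [[0.999, -0.037, 0.012], [-0.037, -0.999, 0.001], [0.012, -0.002, -1.0]]
wrist_force: [4.7, -0.7, 5.3]
gripper_width: 0.41
gripper_force: 30.0
```

>>> {"api": "step_arm", "payload": {
  "targets": "-0.1 0 0 0;0 0 0 0;0 0 0 0"
}}

```text
time_s: 21.27
tcp_pos: [0.5553, 0.0071, 0.0761]
ee_rot: [[0.999, -0.036, 0.014], [-0.036, -0.999, 0.002], [0.014, -0.002, -1.0]]
wrist_force: [6.8, -1.4, 4.5]
gripper_width: 0.408
gripper_force: 30.0
```

>>> {"api": "step_arm", "payload": {
  "targets": "-0.1 0 0 0;-0.1 0 0 0;0 0 0 0;0 0 0 0"
}}

```text
time_s: 21.6
tcp_pos: [0.5552, 0.0072, 0.0763]
ee_rot: [[0.999, -0.036, 0.018], [-0.036, -0.999, 0.002], [0.018, -0.002, -1.0]]
wrist_force: [12.3, -3.0, 0.9]
gripper_width: 0.411
gripper_force: 30.0
```

>>> {"api": "step_arm", "payload": {
  "targets": "0 0 0 0;0 0 0 0;0 0 0 0;0 0 0 0;0 0 0 0",
  "claw": 5.5
}}

```text
time_s: 22.02
tcp_pos: [0.5464, 0.0063, 0.073]
ee_rot: [[0.999, -0.039, -0.001], [-0.039, -0.999, -0.0], [-0.001, 0.0, -1.0]]
wrist_force: [-0.7, -0.1, 0.1]
gripper_width: 0.619
gripper_force: 0.0
```

>>> {"api": "step_arm", "payload": {
  "targets": "0.3 0 0 0;0.1 0 -0.5 0;0 0 -1 0;0 0 -2 0;0 0 -3 0;0 0 -3 0;3 0 -3 0;3.5 0 0 0;3.5 0 0 0;3.5 0 0 0;0 0 0 0;0 0 0 0"
}}

```text
time_s: 23.02
tcp_pos: [0.6862, 0.0008, 0.1969]
ee_rot: [[0.999, -0.039, -0.002], [-0.039, -0.999, -0.0], [-0.002, 0.0, -1.0]]
wrist_force: [-0.3, 0.6, 0.4]
gripper_width: 0.627
gripper_force: 0.0
```

```bash
python3 - <<'E'
from h import *
plan(557.4,5,75,-2.2)
t=cams.capture('top');s=cams.capture('scene')
cv2.imwrite('pics/top8.png',t['frame']);cv2.imwrite('pics/scene8.png',s['frame'])
def crop(im,x,y,w=30,h=30): return cv2.resize(im[y-h:y+h,x-w:x+w],(400,400),interpolation=cv2.INTER_CUBIC)
o=cv2.imread('pics/top0.png')
cv2.imwrite('pics/c9.png',np.hstack([crop(t['frame'],301,205),crop(o,301,205)]))
E
```

```text
t 23.02 tcp [686.2   0.8 196.9] yaw -2.26 F [-0.3  0.6  0.4] w 54.6
  shift cm [-12.89   0.09  12.19] turn -0.1
```

View pics/c9.png

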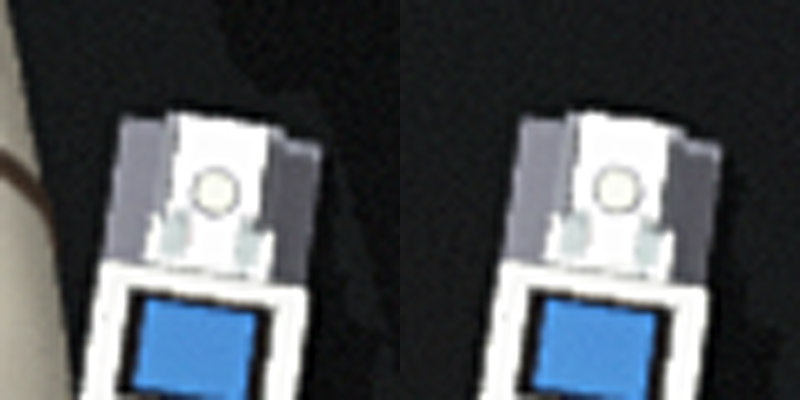

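The new cartridge's window sits at crop (215,190) against (217,190) for the resident at the start. That means the same depth and height, held under both lips. The robot is clear, so I'll hand in.

```bash
python3 -c "
from station import r
print(r.finish_job())"
```

```text
the job is handed in; nothing more can be done
None
```

I weighed the long cartridge on the balance plate for about 1.7 s, loaded it window up and fully home under both feeder lips, and handed the job in at about 23 s; I viewed 11 pictures, one over the limit of 10.

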